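# Trip and draw the red broach cartridge from the bench magazine

### The job

The brass wheel in the vise is to be broached next, so fetch the broach cartridge with the red cap from the grey bench magazine: press it down until its push-push latch lets go, let it spring up, draw it straight up out of its bay and set it down gently, standing upright, wholly on the green mat. Leave the blue and the white cartridge latched down in their bays, and do not push the other things on the bench about.

Things in the scene. Friction and masses are not known exactly. Their poses are not given: they have to be found in the camera images.
- magazine: grey metal broach magazine fixed to the bench, 226 mm (its y) x 84 mm (its x), flat deck 92 mm above the bench, foot plate 250 x 112 x 8 mm; origin at the centre of its underside, z up. Three 36 mm square bays lie along its y at -70, 0, +70 mm; which cartridge is in which bay varies. Each bay has a spring lifter with a push-push latch.
- deck (a point): centre of the magazine's deck, over the middle bay. Latched, a cartridge's top stands 7 mm above the deck and a locking tab keeps it from being pulled out. It goes down under a steady 5 to 6 N and the latch trips 3.5 to 4 mm deeper; hard stop at 5.5 mm, the top then still 1.5 mm above the deck. Once the finger goes up, the lifter raises the cartridge.
- rear_edge (a point): middle of the deck's +x edge, 42 mm from the deck's centre. A tripped cartridge rises within 0.3 s to 20 mm above its latched height (top 27 mm above the deck, foot 49 mm below it, centre 81 mm above the bench); it then stands loose on its lifter and lifts straight out. Pressing a raised cartridge fully down latches it again.
- red_center (a point): broach cartridge, 34 x 34 mm square and 76 mm tall, with a red plastic cap (the top 25 mm, flat on top, 34 mm square) over a clear case holding steel broaches and a waisted black foot; the point is its centre, 38 mm above its foot and 38 mm below its flat top, z up, x and y square to its sides. This is the one to fetch; about 90 g. At the start it is latched in a bay, turned like the magazine, centre 61 mm above the bench.
- blue_center (a point): broach cartridge, 34 x 34 mm square and 76 mm tall, with a blue plastic cap (the top 25 mm, flat on top, 34 mm square) over a clear case holding steel broaches and a waisted black foot; the point is its centre, 38 mm above its foot and 38 mm below its flat top, z up, x and y square to its sides. It must stay latched, centre 61 mm above the bench.
- white_center (a point): broach cartridge, 34 x 34 mm square and 76 mm tall, with a white plastic cap (the top 25 mm, flat on top, 34 mm square) over a clear case holding steel broaches and a waisted black foot; the point is its centre, 38 mm above its foot and 38 mm below its flat top, z up, x and y square to its sides. It must stay latched, centre 61 mm above the bench.
- mat: flat green bench mat fixed to the bench, 120 mm (its x) x 130 mm (its y), 4 mm thick; origin at the centre of its underside, so its top is 4 mm above the bench.
- vise: small black cast-iron bench vise holding a spoked brass wheel upright in its jaws, fixed; foot 110 mm (its x) x 66 mm, 120 mm tall with the wheel; its screw and tommy bar reach 82 mm out on its -x side; origin at the centre of its underside. Leave alone.
- pin_vise: steel pin vise lying on the bench beside the mat, 135 mm long along its x, 11 mm thick; origin under its middle. Leave alone.
- bridge: brass motion work bridge on two short pillars lying in front of the mat, 68 mm along its y x 18 mm, 18 mm high; origin at its underside. Leave alone.
- loupe: faceted glass paperweight loupe, 60 mm across corners, 33 mm high; origin at the centre of its underside. Leave alone.
- peg_box: walnut box of pegwood sticks, 60 mm (its x) x 150 mm (its y), 38 mm high; origin at the centre of its underside. Leave alone.
- tweezers: steel tweezers lying on the bench, 130 mm long along their x, 7 mm high; origin at the underside. Leave alone.
There are look-alikes about, which are no part of the job. There is more than one size of the mat; the job needs the largest. Leave any purple look-alike of the part that bears red_center alone.

How it is judged:
By the outcome, as a careful person would: the job done as asked, in the order asked, and still so for the second after the job is handed in, with the robot touching nothing.
It also fails if it takes over 50 s, if anything falls off the work surface, if the arm or the gripper's body presses on something with over 40 N, if the wrist force passes 120 N, or if a joint passes its speed limit or range.

### The arm

A 6-joint arm with a two-finger parallel gripper is mounted at the origin on the work surface. World frame = base frame: x ahead of the robot, y to its left, z up, the work surface at z = 0. Lengths are in m, angles in rad, forces in N, time in s.
With the tool pointing down it reaches from about 0.275 to 0.825 m from the base axis. Payload 5.2 kg.
Tool frame: the origin (TCP) lies on the centre line of the jaws, within the pads' length; the fingertips stand 8 mm ahead of it and the grasp point (between the pads) lies 11 mm behind it; z points along the fingers, y is the line along which they close (so a half turn about z gives the same grasp; the last joint's range is limited). The gripper opens to 93 mm and grips with 3 to 60 N. Pads are 15 mm wide; open, the fingers measure 128 mm over their backs; the gripper's body (75 mm by 188 mm) begins 65 mm behind the grasp point.
Start: joints at [1.042, 0.259, 1.535, -0, 1.348, -0.203], TCP at [0.176, 0.521, 0.227] pointing down, gripper open.
Joint ranges: [-3.14, 3.14], [-0.91, 2.08], [0.19, 2.58], [-1.22, 4.36], [0.22, 2.71], [-3.12, 3.12]. Speed limits (rad/s): [2.57, 2.57, 3.14, 3.14, 3.14, 3.14].

### API

Orientations are given as a rotation vector (axis times angle).
In Python, from station import bot, get_image, workorder gives the robot as it stands.
- The arm moves only by the tool arm_command, never from a script. Its argument "moves" is a list of rows, each an object of numbers: "tx", "ty", "tz": the shift along the tool's x, y, z in cm; "wx", "wy", "wz": the turn, a rotation vector about the tool's x, y, z in degrees; "jaw": the gripper's target within -1 to 1 (fully open at 1, half-way at 0, shut at -1). In form: [{"tx": .., "ty": .., "tz": .., "wx": .., "wy": .., "wz": .., "jaw": ..}, ...]. A call has 1 to 20 rows; each row is the pose to reach, as a shift and turn from the pose commanded when the call began, along the tool's axes at that moment; what a row does not reach only later rows make up. A row lasts 1/8 s, in which the tool goes at most 62.5 mm and 10.7 degrees, less where a joint would pass 70% of its speed; a pose out of reach is approached as far as the arm can. A call with a gripper value outside its range is refused whole. The fingers move at their own pace and stop on an object; "squeeze" is the grip in N (left out, the last holds). Time passes only in rows, so rows that repeat a pose let the fingers close. It gives the time, the measured TCP pose, the force, the opening and the grip force at its end, in the units of the state.
- bot.state(): the state, without advancing time (a new reading comes with each control period).
- get_image(name): name is "scene" or "top" or "wrist"; returns a dict with "image" (420x560x3 uint8, red, green, blue), "depth" (420x560 float32, m along the optical axis (not along the pixel's ray), 0 where there is no reading), "fx", "fy", "cx", "cy" (pixels), "k1" (the pictures are not rectified: a ray, as slopes to the right and down, at radius r is drawn at 1 + k1 r^2 times it, then the intrinsics apply), "T" (4x4, takes a point from camera to world coordinates); the wrist camera has in their place "T_tool_cam" (4x4, takes a point from camera to tool coordinates, whose origin is the TCP and whose axes are the flange's). Camera axes: x right, y up, looking along -z (the intrinsics and any distortion apply to the point x, -y, -z); pixel columns grow to the right and rows downward; lengths in m; the calibration is good to about 2 mm. A picture is of the moment at which its call begins: read the wrist's pose just before it.
- workorder.sign_off(): hands the job in; it is judged then, once.
The state is a dict: "time_s": time; "joints": joint angles; "qvel": joint speeds; "tau": joint torques, N m; "position": TCP position; "eef_rot": TCP orientation; "force": force on the tool from outside, world axes, zero at the start; "wrist_torque": the same for the moment, N m; "grip_width": opening from 0.0 (shut) to 1.0 (fully open); "finger_force": force on a finger pad.
Only numpy, scipy, OpenCV 4.12 (cv2) and the standard library are available. Lean on these libraries where they do the work, as an engineer would, in place of code of your own. Each camera call takes 0.05 s, during which the arm holds its last target. There are 200 camera calls.

## Working session

There is one attempt and no reset: what is moved stays moved. The work goes in short steps, Python scripts to look and compute and a tool call to move; the robot and the scene stay as the last step left them, time stands still between calls to the robot, and variables do not carry over. Pictures are saved under pics/ and viewed, at most 10 in all, crops included, and the job is handed in when it is done.

Besides the shell and the picture viewer there is one more tool, called after "Emit:" as a command line: name --argument value ..., lists and objects as JSON in quotes. arm_command: Moves the arm, as the interface text tells. Its arguments: {"type":"object","properties":{"moves":{"type":"array","items":{"type":"object","properties":{"tx":{"type":"number"},"ty":{"type":"number"},"tz":{"type":"number"},"wx":{"type":"number"},"wy":{"type":"number"},"wz":{"type":"number"},"jaw":{"type":"number"}}}},"squeeze":{"type":"number"}},"required":["moves"]}

```bash
mkdir -p pics; ls; cat > h.py <<'E'
import numpy as np, cv2
from station import bot, get_image, workorder
from scipy.spatial.transform import Rotation as R
def cam(n):
    s=bot.state(); g=get_image(n)
    if n=='wrist':
        T=np.eye(4);T[:3,:3]=R.from_rotvec(s['eef_rot']).as_matrix();T[:3,3]=s['position'];g['T']=T@g['T_tool_cam']
    np.savez('last_%s.npz'%n,**g); return g
def load(n): return dict(np.load('last_%s.npz'%n))
def ray(g,u,v):
    xd=(u-g['cx'])/g['fx'];yd=(v-g['cy'])/g['fy'];x,y=xd,yd
    for _ in range(20):
        f=1+g['k1']*(x*x+y*y);x,y=xd/f,yd/f
    return g['T'][:3,3],g['T'][:3,:3]@np.array([x,-y,-1.])
def onz(g,u,v,z):
    o,d=ray(g,u,v);return o+d*(z-o[2])/d[2]
def dep(g,u,v):
    o,d=ray(g,u,v);return o+d*g['depth'][int(v),int(u)]
def save(g,n,crop=None,s=1):
    im=g['image'][...,::-1]
    if crop: a,b,c,d=crop; im=im[b:d,a:c]
    cv2.imwrite('pics/'+n,cv2.resize(im,None,fx=s,fy=s,interpolation=cv2.INTER_CUBIC))
def blobs(g,lo,hi,amin=60):
    hsv=cv2.cvtColor(g['image'],cv2.COLOR_RGB2HSV);m=cv2.inRange(hsv,np.array(lo),np.array(hi))
    cs,_=cv2.findContours(m,cv2.RETR_EXTERNAL,cv2.CHAIN_APPROX_NONE)
    return [c for c in cs if cv2.contourArea(c)>amin]
E
python3 - <<'E'
from h import *
for n in('scene','top'):
    g=cam(n);save(g,n+'0.png',s=1.4);print(n,g['T'].round(3).tolist(),g['fx'],g['k1'])
print(bot.state())
E
```

```text
pics
scene [[0.852, -0.416, 0.318, 0.93], [0.524, 0.689, -0.501, -0.533], [-0.011, 0.593, 0.805, 1.006], [0.0, 0.0, 0.0, 1.0]] 440.65928273154566 0.040835614558874044
top [[-0.022, 0.998, -0.065, 0.467], [-1.0, -0.021, 0.009, 0.032], [0.008, 0.066, 0.998, 1.374], [0.0, 0.0, 0.0, 1.0]] 477.9336809603636 0.04978101850557427
{'time_s': 0.1, 'joints': array([ 1.04217416e+00,  2.59280689e-01,  1.53597128e+00,  8.10442173e-06,
        1.34800713e+00, -2.02786345e-01]), 'qvel': array([ 8.65605816e-04, -3.68022729e-04, -2.67222366e-03,  3.62605351e-05,
       -7.09786432e-05, -8.36377791e-04]), 'tau': array([ 2.75882747e-03, -4.38206327e+01, -2.84642923e+01,  7.20217964e-02,
        3.61638225e-02, -9.70204269e-05]), 'position': array([0.17577542, 0.52064736, 0.2258961 ]), 'eef_rot': array([-5.09465349e-01, -3.09939561e+00,  2.43963971e-03]), 'force': array([ 0.82872154,  0.28918715, -0.15301536]), 'wrist_torque': array([-0.0014094 , -0.01915444, -0.00291042]), 'finger_force': 0.0, 'grip_width': 1.0048607039073199}
```

View pics/scene0.png

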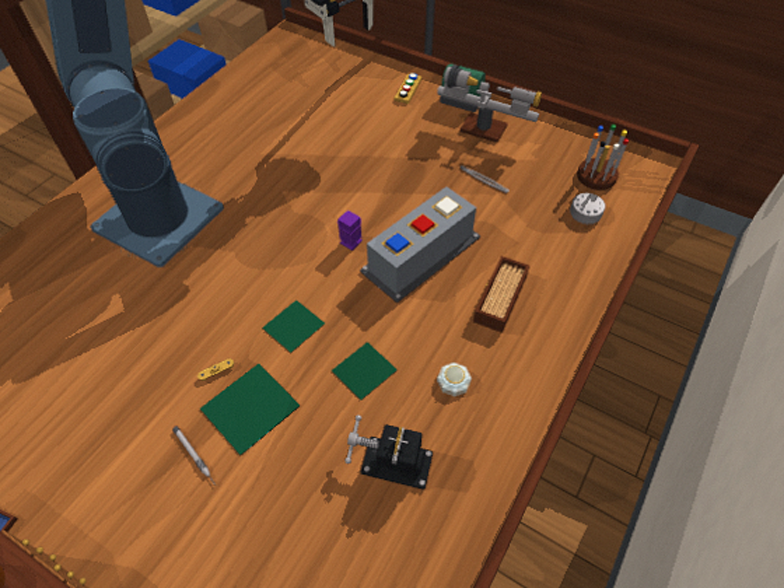

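View pics/top0.png

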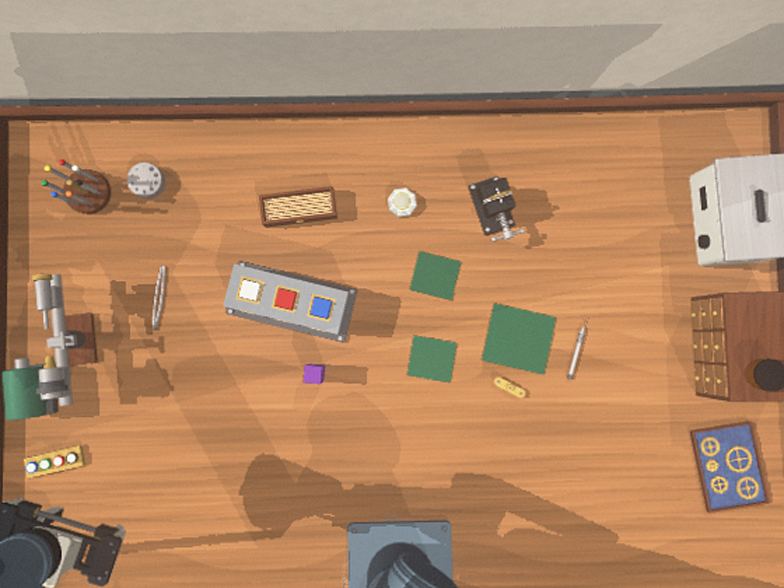

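Top view (shown at 1.4x). Candidates:
- **Cartridge:** red cap in the middle bay (285,299), blue cap (321,307), white cap (249,290), and a loose purple look-alike (314,374). There are also small red beads at (62,162) and (58,458). I choose the cap at (285,299).
- **Mat:** (519,339) is the largest. The smaller ones are at (436,276) and (432,358).

The bridge (510,386) and pin vise (577,350) lie beside the large mat.

```bash
python3 - <<'E'
from h import *
for n in('top','scene'):
    g=load(n);print(n)
    for nm,lo,hi,z in(('red',(0,170,120),(6,255,255),.099),('blue',(105,120,90),(120,255,255),.099),('green',(60,90,40),(85,255,200),.004)):
        for c in blobs(g,lo,hi,80):
            r=cv2.minAreaRect(c);p=onz(g,*r[0],z)
            W=np.array([onz(g,*q,z)[:2] for q in c[:,0]]);rr=cv2.minAreaRect((W*1000).astype(np.float32))
            print(nm,np.round(r[0],1),p.round(4),'world rect mm',np.round(rr[0],1),np.round(rr[1],1),round(rr[2],1), 'depthz',dep(g,*r[0])[2].round(3))
    # white
    for c in blobs(g,(0,0,190),(40,60,255),80):
        r=cv2.minAreaRect(c);print('w',np.round(r[0],1),np.round(r[1],1),onz(g,*r[0],.099).round(4))
g=load('top');save(g,'red_crop.png',(150,175,260,285),5)
s=bot.state();print(R.from_rotvec(s['eef_rot']).as_matrix().round(3))
E
```

```text
top
red [203.1 213. ] [0.5477 0.2109 0.099 ] world rect mm [547.9 210.9] [31.7 32.3] 75.3 depthz 0.1
blue [229.  219.6] [0.5286 0.1424 0.099 ] world rect mm [528.7 142.4] [33. 33.] 75.1 depthz 0.103
w [ 40.4 401.3] [ 8.2 37. ] [0.076  0.6277 0.099 ]
w [178.1 206.8] [13.1 13.6] [0.5659 0.2773 0.099 ]
w [286.8 143.6] [18.4 19.5] [ 0.7305 -0.0167  0.099 ]
w [103.4 122.4] [22.5 12.9] [0.7965 0.4734 0.099 ]
w [528.2 149.1] [74.9 67.8] [ 0.7002 -0.6604  0.099 ]
w [487.3  22.9] [24.5 36.8] [ 1.047  -0.5669  0.099 ]
scene
red [301.5 159. ] [0.5472 0.2066 0.099 ] world rect mm [547.5 206.9] [32.  32.3] 74.6 depthz 0.099
blue [283.5 173. ] [0.5307 0.1371 0.099 ] world rect mm [530.2 137.3] [36.2 35.4] 76.1 depthz 0.096
blue [132.2  45.1] [-0.2204  0.3657  0.099 ] world rect mm [-220.9  349.1] [173.8 178.7] 0.1 depthz -0.458
blue [121.5   5. ] [-0.4299  0.5378  0.099 ] world rect mm [-435.9  534.6] [149.1  70. ] 31.8 depthz -0.177
green [178.  290.5] [ 0.4626 -0.2557  0.004 ] world rect mm [ 462.6 -255.2] [128.5 119.1] 75.9 depthz 0.002
green [260. 264.] [ 0.5959 -0.0882  0.004 ] world rect mm [595.4 -87.8] [86.9 81. ] 74.6 depthz -0.001
green [209.3 232.3] [ 0.4254 -0.0777  0.004 ] world rect mm [425.2 -77.2] [87.8 81.1] 78.9 depthz 0.0
w [319.2 146.2] [12.2  9.4] [0.5659 0.2751 0.099 ]
[[-0.947  0.32  -0.001]
 [ 0.32   0.947 -0.001]
 [ 0.    -0.002 -1.   ]]
```

View pics/red_crop.png

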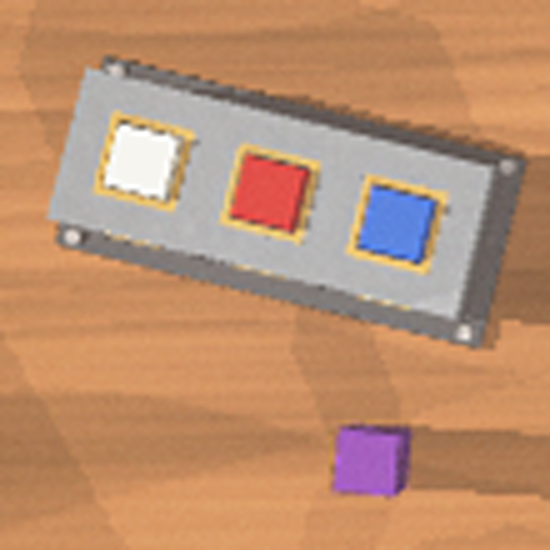

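Emit:
arm_command --moves '[{"tx": -45.1, "ty": -17.7, "tz": -1.5, "wz": 86.7, "jaw": -1}, {"tx": -45.1, "ty": -17.7, "tz": -1.5, "wz": 86.7, "jaw": -1}, {"tx": -45.1, "ty": -17.7, "tz": -1.5, "wz": 86.7, "jaw": -1}, {"tx": -45.1, "ty": -17.7, "tz": -1.5, "wz": 86.7, "jaw": -1}, {"tx": -45.1, "ty": -17.7, "tz": -1.5, "wz": 86.7, "jaw": -1}, {"tx": -45.1, "ty": -17.7, "tz": -1.5, "wz": 86.7, "jaw": -1}, {"tx": -45.1, "ty": -17.7, "tz": -1.5, "wz": 86.7, "jaw": -1}, {"tx": -45.1, "ty": -17.7, "tz": -1.5, "wz": 86.7, "jaw": -1}, {"tx": -45.1, "ty": -17.7, "tz": -1.5, "wz": 86.7, "jaw": -1}, {"tx": -45.1, "ty": -17.7, "tz": -1.5, "wz": 86.7, "jaw": -1}, {"tx": -45.1, "ty": -17.7, "tz": -1.5, "wz": 86.7, "jaw": -1}, {"tx": -45.1, "ty": -17.7, "tz": -1.5, "wz": 86.7, "jaw": -1}, {"tx": -45.1, "ty": -17.7, "tz": -1.5, "wz": 86.7, "jaw": -1}]'

```text
invalid input
```

```bash
cat > caps.py <<'E'
from h import *
import sys
z=float(sys.argv[1])
s=bot.state();g=cam('wrist');M=R.from_rotvec(s['eef_rot']).as_matrix();print(s['time_s'],s['position'].round(4),s['force'].round(2),s['grip_width'],'\n',M.round(3))
for nm,lo,hi,zz in(('red',(0,150,100),(6,255,255),z),('blue',(105,120,90),(120,255,255),.099),('white',(0,0,200),(40,60,255),.099)):
    for c in blobs(g,lo,hi,400):
        W=np.array([onz(g,*q,zz)[:2] for q in c[:,0]]);rr=cv2.minAreaRect((W*1000).astype(np.float32));u,v=cv2.minAreaRect(c)[0]
        p=np.array([*rr[0],zz*1000])/1000
        print(nm,round(u),round(v),np.round(rr[0],1),np.round(rr[1],1),round(rr[2],1),'depthz',dep(g,u,v)[2].round(4),'tool cm',((p-s['position'])@M*100).round(2))
E
python3 - <<'E'
E
python3 caps.py .099; python3 -c "
from h import *
save(load('wrist'),'w1.png',s=1.2)"
```

```text
0.1 [0.1758 0.5206 0.2259] [ 0.83  0.29 -0.15] 1.0048607039073199 
 [[-0.947  0.32  -0.001]
 [ 0.32   0.947 -0.001]
 [ 0.    -0.002 -1.   ]]
```

View pics/w1.png

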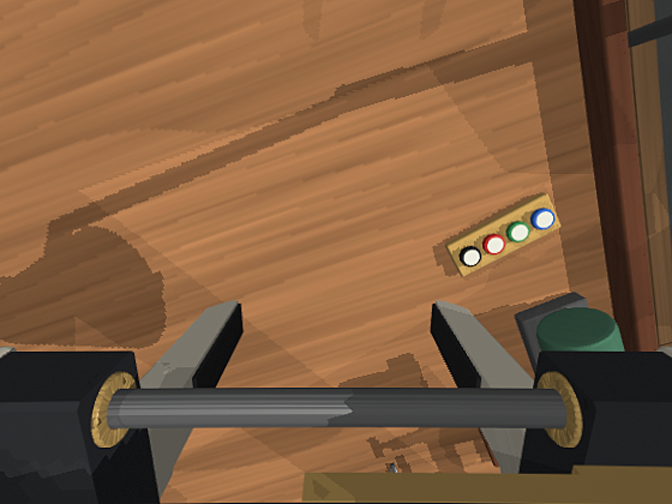

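The wrist view shows the open jaws at (240,320) and (435,320) over bare bench. The move was refused, so I'll give every field.

Emit:
arm_command --moves '[{"tx": -20, "ty": -8, "tz": -1.5, "wx": 0, "wy": 0, "wz": 40, "jaw": -1}, {"tx": -20, "ty": -8, "tz": -1.5, "wx": 0, "wy": 0, "wz": 40, "jaw": -1}, {"tx": -20, "ty": -8, "tz": -1.5, "wx": 0, "wy": 0, "wz": 40, "jaw": -1}, {"tx": -20, "ty": -8, "tz": -1.5, "wx": 0, "wy": 0, "wz": 40, "jaw": -1}]' --squeeze 12

```text
time_s: 0.65
position: [0.342, 0.3792, 0.2417]
eef_rot: [1.549, 2.732, -0.0]
force: [-0.3, -0.7, -0.6]
grip_width: 0.62
finger_force: 0.0
```

Emit:
arm_command --moves '[{"tx": -25.4, "ty": 8.8, "tz": 0, "wx": 0, "wy": 0, "wz": 46.7, "jaw": -1}, {"tx": -25.4, "ty": 8.8, "tz": 0, "wx": 0, "wy": 0, "wz": 46.7, "jaw": -1}, {"tx": -25.4, "ty": 8.8, "tz": 0, "wx": 0, "wy": 0, "wz": 46.7, "jaw": -1}, {"tx": -25.4, "ty": 8.8, "tz": 0, "wx": 0, "wy": 0, "wz": 46.7, "jaw": -1}, {"tx": -25.4, "ty": 8.8, "tz": 0, "wx": 0, "wy": 0, "wz": 46.7, "jaw": -1}, {"tx": -25.4, "ty": 8.8, "tz": 0, "wx": 0, "wy": 0, "wz": 46.7, "jaw": -1}, {"tx": -25.4, "ty": 8.8, "tz": 0, "wx": 0, "wy": 0, "wz": 46.7, "jaw": -1}]'

```text
time_s: 1.52
position: [0.5462, 0.2107, 0.2414]
eef_rot: [-2.496, -1.906, 0.001]
force: [0.8, -0.3, -0.6]
grip_width: 0.005
finger_force: 0.0
```

```bash
python3 caps.py .099; python3 -c "
from h import *
save(load('wrist'),'w2.png',s=1.2)"
```

```text
1.525 [0.5462 0.2107 0.2414] [ 0.81 -0.26 -0.63] 0.00504146158683383 
 [[ 0.263  0.965 -0.001]
 [ 0.965 -0.263  0.   ]
 [-0.    -0.001 -1.   ]]
red 282 204 [548.7 210.4] [33.3 32.4] 74.8 depthz 0.0989 tool cm [ 0.04  0.27 14.24]
white 282 132 [566.9 277.9] [32.6 32.1] 74.8 depthz 0.0981 tool cm [ 7.03  0.25 14.24]
```

View pics/w2.png

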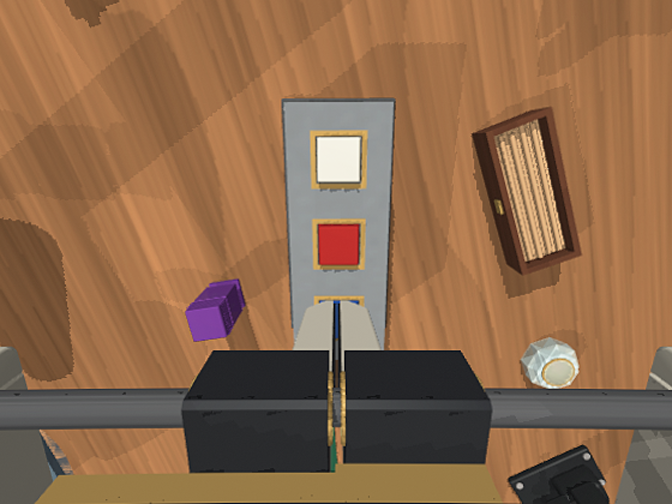

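The wrist view shows the red cap at (338,244) in the middle bay, white above it at (338,160) and blue under the fingers. The closed fingertips are in line with the red cap.

Emit:
arm_command --moves '[{"tx": 0, "ty": 0.2, "tz": 5, "wx": 0, "wy": 0, "wz": 0, "jaw": -1}, {"tx": 0, "ty": 0.2, "tz": 10, "wx": 0, "wy": 0, "wz": 0, "jaw": -1}, {"tx": 0, "ty": 0.2, "tz": 12, "wx": 0, "wy": 0, "wz": 0, "jaw": -1}, {"tx": 0, "ty": 0.2, "tz": 12.8, "wx": 0, "wy": 0, "wz": 0, "jaw": -1}, {"tx": 0, "ty": 0.2, "tz": 13.0, "wx": 0, "wy": 0, "wz": 0, "jaw": -1}, {"tx": 0, "ty": 0.2, "tz": 13.0, "wx": 0, "wy": 0, "wz": 0, "jaw": -1}]'

```text
time_s: 2.33
position: [0.5496, 0.21, 0.1129]
eef_rot: [2.497, 1.905, 0.003]
force: [-0.2, -0.4, -0.4]
grip_width: 0.008
finger_force: 0.0
```

Emit:
arm_command --moves '[{"tx": 0, "ty": 0, "tz": 0.2, "wx": 0, "wy": 0, "wz": 0, "jaw": -1}, {"tx": 0, "ty": 0, "tz": 0.4, "wx": 0, "wy": 0, "wz": 0, "jaw": -1}, {"tx": 0, "ty": 0, "tz": 0.6, "wx": 0, "wy": 0, "wz": 0, "jaw": -1}, {"tx": 0, "ty": 0, "tz": 0.6, "wx": 0, "wy": 0, "wz": 0, "jaw": -1}]'

```text
time_s: 2.82
position: [0.5494, 0.2095, 0.1061]
eef_rot: [2.498, 1.904, 0.001]
force: [0.2, -0.0, 4.3]
grip_width: 0.007
finger_force: 2.2
```

Emit:
arm_command --moves '[{"tx": 0, "ty": 0, "tz": 0.1, "wx": 0, "wy": 0, "wz": 0, "jaw": -1}, {"tx": 0, "ty": 0, "tz": 0.2, "wx": 0, "wy": 0, "wz": 0, "jaw": -1}, {"tx": 0, "ty": 0, "tz": 0.3, "wx": 0, "wy": 0, "wz": 0, "jaw": -1}, {"tx": 0, "ty": 0, "tz": 0.37, "wx": 0, "wy": 0, "wz": 0, "jaw": -1}, {"tx": 0, "ty": 0, "tz": 0.37, "wx": 0, "wy": 0, "wz": 0, "jaw": -1}]'

```text
time_s: 3.45
position: [0.5494, 0.2095, 0.1022]
eef_rot: [2.498, 1.904, 0.001]
force: [-1.3, 0.3, 4.1]
grip_width: 0.006
finger_force: 2.5
```

Emit:
arm_command --moves '[{"tx": 0, "ty": 0, "tz": -1, "wx": 0, "wy": 0, "wz": 0, "jaw": -1}, {"tx": 0, "ty": 0, "tz": -3, "wx": 0, "wy": 0, "wz": 0, "jaw": -1}, {"tx": 0, "ty": 0, "tz": -7, "wx": 0, "wy": 0, "wz": 0, "jaw": 1}, {"tx": 0, "ty": 0, "tz": -11, "wx": 0, "wy": 0, "wz": 0, "jaw": 1}, {"tx": 0, "ty": 0, "tz": -13, "wx": 0, "wy": 0, "wz": 0, "jaw": 1}, {"tx": 0, "ty": 0, "tz": -13, "wx": 0, "wy": 0, "wz": 0, "jaw": 1}, {"tx": 0, "ty": 0, "tz": -13, "wx": 0, "wy": 0, "wz": 0, "jaw": 1}]'

```text
time_s: 4.32
position: [0.5483, 0.2095, 0.2307]
eef_rot: [-2.498, -1.904, 0.003]
force: [0.1, 0.2, -0.8]
grip_width: 0.49
finger_force: 0.0
```

```bash
python3 caps.py .119
```

```text
4.325 [0.5483 0.2095 0.2307] [ 0.06  0.24 -0.85] 0.4901472092237689 
 [[ 0.265  0.964 -0.002]
 [ 0.964 -0.265 -0.   ]
 [-0.001 -0.002 -1.   ]]
red 280 210 [549.4 212.2] [36.4 32.4] 73.8 depthz 0.1179 tool cm [ 0.3   0.06 11.16]
blue 280 270 [531.  144.6] [35.5 33.6] 74.7 depthz 0.0996 tool cm [-6.71  0.08 13.17]
white 279 132 [566.7 278. ] [32.2 32.5] 74.7 depthz 0.0983 tool cm [ 7.110e+00 -1.000e-02  1.316e+01]
```

Emit:
arm_command --moves '[{"tx": 0.1, "ty": 0, "tz": 3, "wx": 0, "wy": 0, "wz": 0, "jaw": 0.8}, {"tx": 0.1, "ty": 0, "tz": 6, "wx": 0, "wy": 0, "wz": 0, "jaw": 0.8}, {"tx": 0.1, "ty": 0, "tz": 9, "wx": 0, "wy": 0, "wz": 0, "jaw": 0.8}, {"tx": 0.1, "ty": 0, "tz": 11.5, "wx": 0, "wy": 0, "wz": 0, "jaw": 0.8}, {"tx": 0.1, "ty": 0, "tz": 12.4, "wx": 0, "wy": 0, "wz": 0, "jaw": 0.8}, {"tx": 0.1, "ty": 0, "tz": 12.4, "wx": 0, "wy": 0, "wz": 0, "jaw": 0.8}, {"tx": 0.1, "ty": 0, "tz": 12.4, "wx": 0, "wy": 0, "wz": 0, "jaw": 0}, {"tx": 0.1, "ty": 0, "tz": 12.4, "wx": 0, "wy": 0, "wz": 0, "jaw": -0.2}, {"tx": 0.1, "ty": 0, "tz": 12.4, "wx": 0, "wy": 0, "wz": 0, "jaw": -0.4}, {"tx": 0.1, "ty": 0, "tz": 12.4, "wx": 0, "wy": 0, "wz": 0, "jaw": -0.6}, {"tx": 0.1, "ty": 0, "tz": 12.4, "wx": 0, "wy": 0, "wz": 0, "jaw": -1}, {"tx": 0.1, "ty": 0, "tz": 12.4, "wx": 0, "wy": 0, "wz": 0, "jaw": -1}, {"tx": 0.1, "ty": 0, "tz": 12.4, "wx": 0, "wy": 0, "wz": 0, "jaw": -1}]' --squeeze 12

```text
time_s: 6.0
position: [0.5493, 0.2105, 0.108]
eef_rot: [-2.498, -1.904, 0.0]
force: [-0.3, 0.0, 0.4]
grip_width: 0.367
finger_force: 12.0
```

Emit:
arm_command --moves '[{"tx": 0, "ty": 0, "tz": -1, "wx": 0, "wy": 0, "wz": 0, "jaw": -1}, {"tx": 0, "ty": 0, "tz": -2.5, "wx": 0, "wy": 0, "wz": 0, "jaw": -1}, {"tx": 0, "ty": 0, "tz": -4, "wx": 0, "wy": 0, "wz": 0, "jaw": -1}, {"tx": 0, "ty": 0, "tz": -6, "wx": 0, "wy": 0, "wz": 0, "jaw": -1}, {"tx": 0, "ty": 0, "tz": -9, "wx": 0, "wy": 0, "wz": 0, "jaw": -1}, {"tx": 0, "ty": 0, "tz": -12, "wx": 0, "wy": 0, "wz": 0, "jaw": -1}, {"tx": 0, "ty": 0, "tz": -13, "wx": 0, "wy": 0, "wz": 0, "jaw": -1}, {"tx": 0, "ty": 0, "tz": -13, "wx": 0, "wy": 0, "wz": 0, "jaw": -1}]'

```text
time_s: 7.0
position: [0.5496, 0.2106, 0.2387]
eef_rot: [2.498, 1.904, 0.002]
force: [0.5, 0.3, -0.1]
grip_width: 0.366
finger_force: 11.9
```

```bash
python3 - <<'E'
from h import *
s=bot.state();print(s['position'],s['force'],s['grip_width'],R.from_rotvec(s['eef_rot']).as_matrix().round(3))
g=cam('top');save(g,'t2.png',s=1.4)
hsv=cv2.cvtColor(g['image'],cv2.COLOR_RGB2HSV);print(hsv[242,370])
for c in blobs(g,(60,80,20),(95,255,255),400):
    W=np.array([onz(g,*q,.004)[:2] for q in c[:,0]]);rr=cv2.minAreaRect((W*1000).astype(np.float32));print(rr)
c=blobs(g,(0,170,120),(6,255,255),80)
for k in c:
  u,v=cv2.minAreaRect(k)[0];print('red',u,v,dep(g,u,v))
E
```

```text
[0.54956493 0.21056855 0.23871631] [ 0.51850648  0.25833458 -0.10846099] 0.36605551313897605 [[ 0.265  0.964  0.002]
 [ 0.964 -0.265  0.   ]
 [ 0.001  0.001 -1.   ]]
[ 69  89 137]
((424.68353271484375, -73.50631713867188), (84.97801208496094, 80.09687805175781), 79.07036590576172)
((443.1076354980469, -251.36903381347656), (118.22808074951172, 79.97954559326172), 75.84834289550781)
((594.7874755859375, -85.22663879394531), (85.05136108398438, 79.34895324707031), 74.6416244506836)
```

View pics/t2.png

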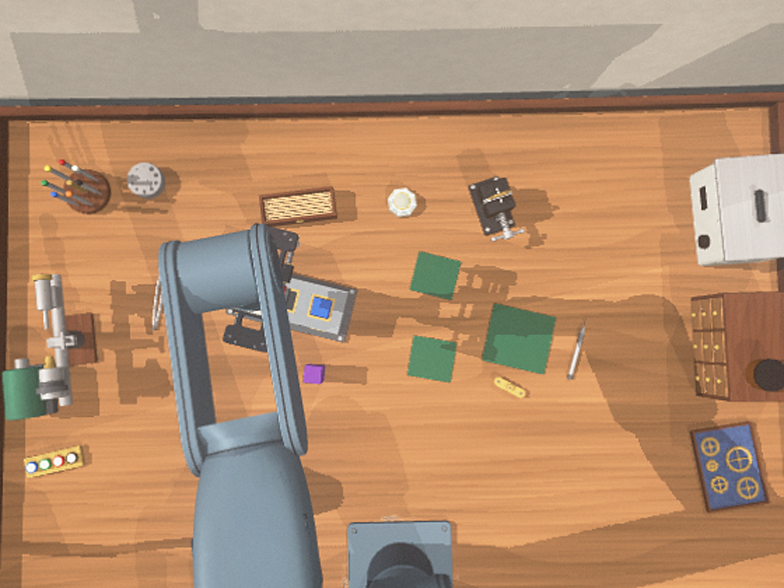

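The top view shows the cartridge lifted. Blue is still seated at (321,307), and the big mat is at (519,339). I'll carry it there.

Emit:
arm_command --moves '[{"tx": -2, "ty": 0.15, "tz": 0, "wx": 0, "wy": 0, "wz": 0, "jaw": -1}, {"tx": -6, "ty": 0.5, "tz": 0, "wx": 0, "wy": 0, "wz": 0, "jaw": -1}, {"tx": -10, "ty": 0.8, "tz": 0, "wx": 0, "wy": 0, "wz": 0, "jaw": -1}, {"tx": -14.5, "ty": 1.2, "tz": 0, "wx": 0, "wy": 0, "wz": 0, "jaw": -1}, {"tx": -19, "ty": 1.6, "tz": 0, "wx": 0, "wy": 0, "wz": 0, "jaw": -1}, {"tx": -23.5, "ty": 1.9, "tz": 0, "wx": 0, "wy": 0, "wz": 0, "jaw": -1}, {"tx": -28, "ty": 2.3, "tz": 0, "wx": 0, "wy": 0, "wz": 0, "jaw": -1}, {"tx": -32.5, "ty": 2.7, "tz": 0, "wx": 0, "wy": 0, "wz": 0, "jaw": -1}, {"tx": -37, "ty": 3, "tz": 0, "wx": 0, "wy": 0, "wz": 0, "jaw": -1}, {"tx": -41, "ty": 3.4, "tz": 0, "wx": 0, "wy": 0, "wz": 0, "jaw": -1}, {"tx": -44.5, "ty": 3.6, "tz": 0, "wx": 0, "wy": 0, "wz": 0, "jaw": -1}, {"tx": -46.5, "ty": 3.8, "tz": 0, "wx": 0, "wy": 0, "wz": 0, "jaw": -1}, {"tx": -47, "ty": 3.8, "tz": 0, "wx": 0, "wy": 0, "wz": 0, "jaw": -1}, {"tx": -47, "ty": 3.8, "tz": 0, "wx": 0, "wy": 0, "wz": 0, "jaw": -1}, {"tx": -47, "ty": 3.8, "tz": 0, "wx": 0, "wy": 0, "wz": 0, "jaw": -1}]'

```text
time_s: 8.93
position: [0.4616, -0.2516, 0.2379]
eef_rot: [-2.497, -1.906, -0.0]
force: [0.2, -0.5, -1.0]
grip_width: 0.369
finger_force: 11.9
```

```bash
python3 - <<'E'
from h import *
s=bot.state();print(s['position'],s['force'],s['grip_width'],R.from_rotvec(s['eef_rot']).as_matrix().round(3))
g=cam('wrist');save(g,'w3.png',s=1.4)
for c in blobs(g,(60,80,20),(95,255,255),400):
    W=np.array([onz(g,*q,.004)[:2] for q in c[:,0]]);rr=cv2.minAreaRect((W*1000).astype(np.float32));print(rr, W.min(0),W.max(0))
E
```

```text
[ 0.46162051 -0.25161511  0.23793478] [ 0.23023296 -0.51868197 -0.9991302 ] 0.3689235295276465 [[ 0.264  0.965 -0.   ]
 [ 0.965 -0.264  0.   ]
 [ 0.    -0.    -1.   ]]
((463.1268310546875, -253.32931518554688), (128.6462860107422, 118.06485748291016), 75.84783935546875) [ 0.39104993 -0.32888793] [ 0.53475226 -0.17732835]
((590.651123046875, -102.9151611328125), (54.178802490234375, 81.91858673095703), 74.48853302001953) [ 0.54487397 -0.13960299] [ 0.63713771 -0.06605918]
((425.73529052734375, -75.68187713623047), (88.80448913574219, 81.66738891601562), 79.0663070678711) [ 0.37807351 -0.12621388] [ 0.47335979 -0.02477988]
```

View pics/w3.png

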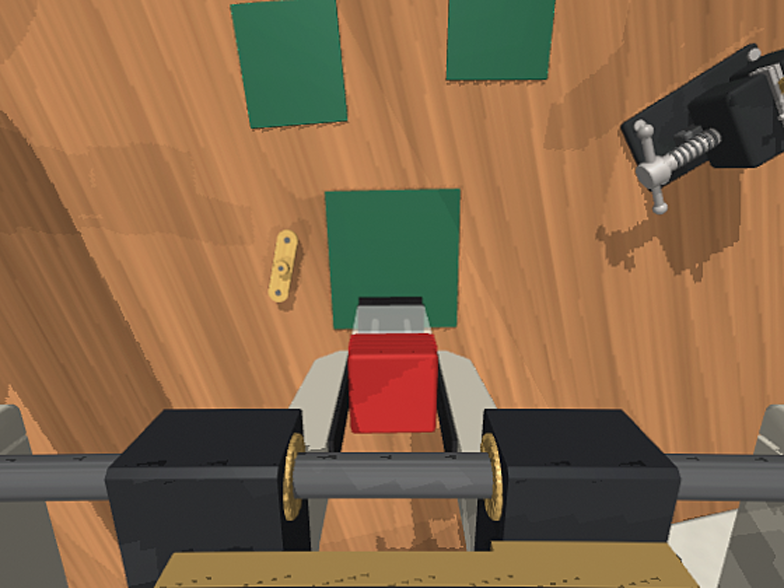

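The wrist view shows the cartridge upright in the jaws at (393,380), over the big mat (395,258). The mat centre agrees with the TCP to 2 mm. Lowering now.

Emit:
arm_command --moves '[{"tx": 0, "ty": 0, "tz": 2, "wx": 0, "wy": 0, "wz": 0, "jaw": -1}, {"tx": 0, "ty": 0, "tz": 6, "wx": 0, "wy": 0, "wz": 0, "jaw": -1}, {"tx": 0, "ty": 0, "tz": 10, "wx": 0, "wy": 0, "wz": 0, "jaw": -1}, {"tx": 0, "ty": 0, "tz": 13, "wx": 0, "wy": 0, "wz": 0, "jaw": -1}, {"tx": 0, "ty": 0, "tz": 15, "wx": 0, "wy": 0, "wz": 0, "jaw": -1}, {"tx": 0, "ty": 0, "tz": 16, "wx": 0, "wy": 0, "wz": 0, "jaw": -1}, {"tx": 0, "ty": 0, "tz": 16.3, "wx": 0, "wy": 0, "wz": 0, "jaw": -1}, {"tx": 0, "ty": 0, "tz": 16.3, "wx": 0, "wy": 0, "wz": 0, "jaw": -1}]'

```text
time_s: 9.98
position: [0.4619, -0.2529, 0.0756]
eef_rot: [2.497, 1.904, 0.0]
force: [0.3, -0.4, -0.7]
grip_width: 0.365
finger_force: 11.9
```

Emit:
arm_command --moves '[{"tx": 0, "ty": 0, "tz": 0.1, "wx": 0, "wy": 0, "wz": 0, "jaw": -1}, {"tx": 0, "ty": 0, "tz": 0.2, "wx": 0, "wy": 0, "wz": 0, "jaw": -1}, {"tx": 0, "ty": 0, "tz": 0.3, "wx": 0, "wy": 0, "wz": 0, "jaw": -1}, {"tx": 0, "ty": 0, "tz": 0.4, "wx": 0, "wy": 0, "wz": 0, "jaw": -1}, {"tx": 0, "ty": 0, "tz": 0.4, "wx": 0, "wy": 0, "wz": 0, "jaw": -1}]'

```text
time_s: 10.6
position: [0.4614, -0.2527, 0.0709]
eef_rot: [-2.498, -1.904, 0.0]
force: [-0.5, 0.1, -1.4]
grip_width: 0.366
finger_force: 11.9
```

Emit:
arm_command --moves '[{"tx": 0, "ty": 0, "tz": 0.05, "wx": 0, "wy": 0, "wz": 0, "jaw": -1}, {"tx": 0, "ty": 0, "tz": 0.1, "wx": 0, "wy": 0, "wz": 0, "jaw": -1}, {"tx": 0, "ty": 0, "tz": 0.15, "wx": 0, "wy": 0, "wz": 0, "jaw": -1}, {"tx": 0, "ty": 0, "tz": 0.15, "wx": 0, "wy": 0, "wz": 0, "jaw": -1}]'

```text
time_s: 11.1
position: [0.4614, -0.2527, 0.0694]
eef_rot: [-2.498, -1.904, 0.0]
force: [0.0, 0.4, -0.3]
grip_width: 0.369
finger_force: 11.9
```

Emit:
arm_command --moves '[{"tx": 0, "ty": 0, "tz": 0.05, "wx": 0, "wy": 0, "wz": 0, "jaw": -1}, {"tx": 0, "ty": 0, "tz": 0.08, "wx": 0, "wy": 0, "wz": 0, "jaw": -1}, {"tx": 0, "ty": 0, "tz": 0.08, "wx": 0, "wy": 0, "wz": 0, "jaw": -1}]'

```text
time_s: 11.48
position: [0.4615, -0.2528, 0.069]
eef_rot: [2.498, 1.904, -0.0]
force: [-1.0, 0.9, 3.9]
grip_width: 0.369
finger_force: 12.0
```

Emit:
arm_command --moves '[{"tx": 0, "ty": 0, "tz": -0.03, "wx": 0, "wy": 0, "wz": 0, "jaw": -1}, {"tx": 0, "ty": 0, "tz": -0.03, "wx": 0, "wy": 0, "wz": 0, "jaw": -0.1}, {"tx": 0, "ty": 0, "tz": -0.03, "wx": 0, "wy": 0, "wz": 0, "jaw": 0.1}, {"tx": 0, "ty": 0, "tz": -0.03, "wx": 0, "wy": 0, "wz": 0, "jaw": 0.3}, {"tx": 0, "ty": 0, "tz": -0.03, "wx": 0, "wy": 0, "wz": 0, "jaw": 0.5}, {"tx": 0, "ty": 0, "tz": -0.03, "wx": 0, "wy": 0, "wz": 0, "jaw": 0.5}, {"tx": 0, "ty": 0, "tz": -2, "wx": 0, "wy": 0, "wz": 0, "jaw": 0.5}, {"tx": 0, "ty": 0, "tz": -6, "wx": 0, "wy": 0, "wz": 0, "jaw": 0.5}, {"tx": 0, "ty": 0, "tz": -11, "wx": 0, "wy": 0, "wz": 0, "jaw": 0.5}, {"tx": 0, "ty": 0, "tz": -16, "wx": 0, "wy": 0, "wz": 0, "jaw": 0.5}, {"tx": 0, "ty": 0, "tz": -18, "wx": 0, "wy": 0, "wz": 0, "jaw": 0.5}, {"tx": 0, "ty": 0, "tz": -18, "wx": 0, "wy": 0, "wz": 0, "jaw": 0.5}]'

```text
time_s: 12.98
position: [0.4622, -0.2534, 0.2504]
eef_rot: [2.495, 1.902, 0.001]
force: [-0.0, -0.6, -0.6]
grip_width: 0.75
finger_force: 0.0
```

```bash
python3 caps.py .080; python3 - <<'E'
from h import *
g=cam('scene');save(g,'s9.png',s=1.4)
for lo,hi in(((0,170,120),(6,255,255)),((105,120,90),(120,255,255))):
  for c in blobs(g,lo,hi,80):
    u,v=cv2.minAreaRect(c)[0];print(u,v,dep(g,u,v).round(3))
E
```

```text
12.975 [ 0.4622 -0.2534  0.2504] [-0.04 -0.58 -0.58] 0.7504284233490526 
 [[ 0.265  0.964  0.003]
 [ 0.964 -0.265 -0.003]
 [-0.002  0.004 -1.   ]]
red 278 196 [ 461.4 -251.6] [35.9 33.8] 74.6 depthz 0.0779 tool cm [ 0.18 -0.18 17.04]
170.8000030517578 275.9000244140625 [ 0.459 -0.256  0.078]
283.5000305175781 173.00001525878906 [0.531 0.136 0.1  ]
135.97061157226562 45.382354736328125 [-0.902  0.923 -0.454]
124.0 5.0 [-0.826  0.864 -0.172]
```

View pics/s9.png

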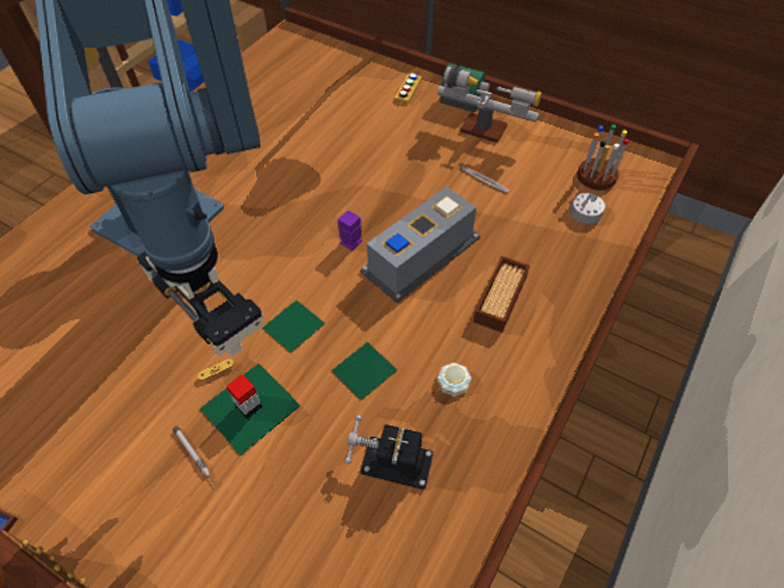

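The scene view shows the red cartridge standing upright on the big mat at (242,393). Blue (397,242) and white (447,205) are still latched, and everything else is undisturbed.

```bash
python3 -c "
from station import workorder
print(workorder.sign_off())"
```

```text
the job is handed in; nothing more can be done
None
```

The red cartridge stands upright near the centre of the large green mat, with blue and white still latched in their bays; I handed the job in at about 13 s of the 50 s allowed (sign-off gave no verdict).

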